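# Lock the gland turntable with its bar

## Robot

A 6-joint arm with a two-finger parallel gripper is mounted at the origin on a cart in front of the work surface, level with it; the furniture and walls round the work are solid. World frame = base frame: x ahead of the robot, y to its left, z up, the work surface at z = 0. Lengths are in mm, angles in rad, forces in N, time in s.
With the tool pointing down it reaches from about 350 to 975 mm from the base axis. Payload 7.1 kg.
Tool frame: the origin (TCP) lies at the very end of the fingers, on their centre line; the grasp point (between the pads) lies 19 mm behind it; z points along the fingers, y is the direction in which the jaws open and shut (so a half turn about z gives the same grasp; the last joint's range is limited). The gripper opens to 88 mm and grips with 3 to 60 N. Pads are 20 mm wide; open, the fingers measure 115 mm over their backs; the gripper's body (75 mm by 178 mm) begins 61 mm behind the grasp point.
Start: joints at [1.104, 0.423, 1.63, -0, 1.089, -0.019], TCP at [270.582, 563.374, 222.675] pointing down, gripper open.
Joint ranges: [-3, 3], [-0.9, 2.11], [0.09, 2.58], [-1.31, 4.45], [0.11, 2.69], [-2.54, 2.54]. Speed limits (rad/s): [2.39, 2.39, 3.01, 3.14, 3.14, 3.14].

## Interface

Orientations are given as a unit quaternion [x, y, z, w].
In Python, from rig import * gives the robot as it stands.
- The arm moves only by the tool arm_command, never from a script. Its argument "moves" is a list of rows, each a list of 7 numbers: the shift along the tool's x, y, z in mm, then the turn, a rotation vector about the tool's x, y, z in rad, then the closure, from 0 (fully open) to 1 (shut). A call has 1 to 8 rows; each row shifts and turns the pose as measured when the row begins, along the tool's axes as they then stand; what a row does not reach is not made up. A row lasts 1/12 s, in which the tool goes at most 41.7 mm and 7.16 degrees, less where a joint would pass 70% of its speed; a pose out of reach is approached as far as the arm can. A call is refused whole if a number of a shift passes 41.7 or a number of a turn 0.125, either way. A call with a gripper value outside its range is refused whole. The fingers move at their own pace and stop on an object; "newtons" is the grip in N (left out, the last holds). Time passes only in rows, so rows that do not move let the fingers close. It gives the time, the measured TCP pose, the force and the opening at its end, in the units of the state.
- get_obs(): the state, without advancing time (a new reading comes with each control period).
- grab_frame(name): name is "side" or "top" or "wrist"; returns a dict with "color" (400x640x3 uint8, red, green, blue), "K" (3x3 intrinsics, pixels), "dist" ([k1, k2, p1, p2, k3] as OpenCV has them; the pictures are not rectified), "world_to_cam" (4x4, takes a point from world to camera coordinates); the wrist camera has in their place "tool_from_camera" (4x4, takes a point from camera to tool coordinates, whose origin is the TCP and whose axes are the flange's). Camera axes: x right, y up, looking along -z (the intrinsics and any distortion apply to the point x, -y, -z); pixel columns grow to the right and rows downward; lengths in mm; the calibration is good to about 2 mm. A picture is of the moment at which its call begins: read the wrist's pose just before it. There is no depth.
- close_job(): hands the job in, once; it reports no verdict.
The state is a dict: "clock": time; "q": joint angles; "dq": joint speeds; "joint_torque": joint torques, N m; "eef_pos": TCP position; "tcp_rot": TCP orientation; "contact_force": force on the tool from outside, world axes, zero at the start; "torque": the same for the moment, N m; "grip_width": opening from 0.0 (shut) to 1.0 (fully open).
Only numpy, scipy, OpenCV 4.12 (cv2) and the standard library are available. Lean on these libraries where they do the work, as an engineer would, in place of code of your own. Each camera call takes 0.05 s, during which the arm holds its last target. There are 200 camera calls.

## Task

Lock the small assembly turntable so that the cable gland standing on it can be tightened: push the red peg round until the slot in the blue collar faces the locking bar, then push the bar's red head until the bar has gone through the slot and the head rests against the grey guide. Only push: do not lift the bar out of its guide, and leave the loose gland, locknut and pen where they are.

Things in the scene. Friction and masses are not known exactly. Their poses are not given: they have to be found in the camera images.
- base: fixed aluminium base plate, 236 x 136 x 10 mm, on the bench. Its origin lies on the bench surface under the turntable's upright pivot; its +x axis is the direction in which the bar is pushed, z is up. The plate reaches from x = -154 to +82 mm, y = -68 to +68 mm
- turntable (a joint): angle of the turntable about the base's z axis, counter-clockwise from above, rad. The slot faces the bar at 0 and at 6.283 (a whole turn); at angle q the slot lies in the direction q + pi and the red peg in the direction q from the base's x axis. It starts between 0.9 and 5.38, can be turned either way past 0 or 6.283 and stays where it is left (about 0.12 N m of friction)
- slot (a point): middle of the slot in the blue collar, 53 mm from the pivot, 28 mm above the bench. The collar is a ring 124 mm across outside and 88 mm inside, from 18 to 38 mm above the bench on the aluminium disc; the slot is a gap 21 mm wide right through the ring wall and is the only one. A cable gland (about 53 mm across, top 82 mm above the bench) stands fixed on the middle of the disc and turns with it
- peg (a point): red upright peg on top of the collar opposite the slot, 53 mm from the pivot: 14 mm diameter, from 38 to 66 mm above the bench (a dark foot 19 mm across reaches to 42 mm); this point is on its axis, 52 mm above the bench. Push it round with the fingertips
- guide (a point): rear end of the fixed grey guide on the base plate, 130 mm from the pivot, 28 mm above the bench. The guide reaches from there to 70 mm from the pivot, 51 mm wide, top 36 mm (screw heads 38 mm) above the bench: an open-topped channel 19 mm wide with its floor 20 mm above the bench; the floor runs on behind it as a flat ledge to 148 mm from the pivot
- bar_tip (a point): front end of the loose steel locking bar, which lies in the guide: 16 mm wide, 14 mm high, with a tapered round tip, about 0.2 kg. This point is on its middle line, 27 mm above the bench, 90 mm ahead of the front face of its red head. It starts 72 to 80 mm from the pivot (outside the collar), and lies 40 mm from the pivot when the bar is home
- bar_head (a point): middle of the rear face of the bar's red head (30 mm wide, 28 mm high, 10 mm thick, from 20 to 48 mm above the bench), 100 mm behind the tip, 34 mm above the bench: push here, along the base's +x axis. Home, this face is 140 mm from the pivot, and the head's front face rests against the guide
- gland_mid (a point): centre of a loose pale metal cable gland with blue inside, 56 x 46 x 40 mm, lying on the bench beside the guide: leave it
- locknut_mid (a point): centre of a loose pale hexagonal locknut ring, 64 x 73 x 10 mm, lying on the bench beside the turntable: leave it
- pen_mid (a point): centre of a loose white and blue marker pen, 131 mm long, 13 mm thick, lying on the bench beyond the turntable: leave it
Mind the look-alikes: they are no part of the job. Of the things that look like the part that bears bar_tip, the larger one is meant.

How it is judged (in metres and radians):
On the way, in this order (a step that is already met when the one before it is completed fails the run):
1. the slot is turned to face the bar while the bar's tip is still outside the collar (y of slot in the frame of base between -0.008 and 0.008 m and x of slot in the frame of base below -0.04 m and x of bar_tip in the frame of base below -0.06 m), for 0.1 s.
2. the bar is pushed home through the slot (x of bar_tip in the frame of base above -0.044 m), for 0.1 s.
At the end, for the whole second after the job is handed in: the bar lies at rest in its guide with its tip through the slot and its head within 4 mm of the guide, the slot facing the bar within 7 mm (x of bar_tip in the frame of base above -0.044 m and y of bar_tip in the frame of base between -0.005 and 0.005 m and z of bar_tip in the frame of base below 0.032 m and z of bar_head in the frame of base below 0.039 m and x of slot in the frame of base below -0.04 m and y of slot in the frame of base between -0.007 and 0.007 m and linear speed of bar below 0.02 m/s and velocity of joint turntable between -0.1 and 0.1 rad/s); the robot touches nothing.
It fails at once if the bar is lifted (either end more than 12 mm) (height (world z) of bar_tip above 0.039 m or height (world z) of bar_head above 0.046 m).
It fails at once if the loose gland, locknut or pen is moved more than 20 mm (distance of any of gland_mid, locknut_mid, pen_mid from where it was at the start of the episode above 0.02 m).
It also fails if it takes over 54 s, if anything falls off the work surface, if the arm or the gripper's body presses on something with over 40 N, if the wrist force passes 120 N, or if a joint passes its speed limit or range.

## Working session

There is one attempt and no reset: what is moved stays moved. The work goes in short steps, Python scripts to look and compute and a tool call to move; the robot and the scene stay as the last step left them, time stands still between calls to the robot, and variables do not carry over. Pictures are saved under pics/ and viewed, about 8 in all and at most 12, crops included, and the job is handed in when it is done.

Besides the shell and the picture viewer there is one more tool, called after "Call:" in YAML: its name, and indented under it one key for each argument. arm_command: Moves the arm, as the interface text tells. Its arguments: {"type":"object","properties":{"moves":{"type":"array","items":{"type":"array","items":{"type":"number"}}},"newtons":{"type":"number"}},"required":["moves"]}

```bash
mkdir -p pics; python3 - <<'E'
from rig import *
import cv2,numpy as np
o=get_obs();print(o)
for n in("top","side"):
    f=grab_frame(n);cv2.imwrite(f"pics/{n}0.png",f["color"][:,:,::-1]);print(n,f["K"],f["dist"],np.round(f["world_to_cam"],3).tolist())
E
```

```text
{'clock': 0.0, 'q': array([ 1.10398195e+00,  4.23832958e-01,  1.63068310e+00,  9.59067150e-07,
        1.08860308e+00, -1.90026933e-02]), 'dq': array([-0.00017288,  0.00080101,  0.00044596,  0.00124069, -0.00061931,
       -0.0012526 ]), 'joint_torque': array([ 6.19449247e-05, -5.44611526e+01, -2.73668754e+01,  6.43429253e-02,
        2.26765859e-02, -1.36743847e-04]), 'eef_pos': array([270.34924082, 562.88720134, 221.90933198]), 'tcp_rot': array([ 2.22039801e-01,  9.75037304e-01, -7.40736116e-04, -1.83993143e-04]), 'contact_force': array([0.60209042, 1.34796982, 0.15986965]), 'torque': array([-0.014161  , -0.0134494 , -0.02753499]), 'grip_width': 0.9989237758335732}
top [[363.75591876   0.         318.57434501]
 [  0.         363.75591876 198.11822349]
 [  0.           0.           1.        ]] [-0.01471324  0.          0.          0.          0.        ] [[-0.014, -1.0, -0.015, 218.287], [0.99, -0.016, 0.143, -433.336], [-0.143, -0.013, 0.99, -867.511], [0.0, 0.0, 0.0, 1.0]]
side [[462.88972307   0.         322.57730682]
 [  0.         462.88972307 210.56350833]
 [  0.           0.           1.        ]] [0.0021657 0.        0.        0.        0.       ] [[-0.996, -0.09, -0.007, 462.239], [0.032, -0.427, 0.904, 23.683], [-0.084, 0.9, 0.428, -1111.229], [0.0, 0.0, 0.0, 1.0]]
```

View pics/top0.png

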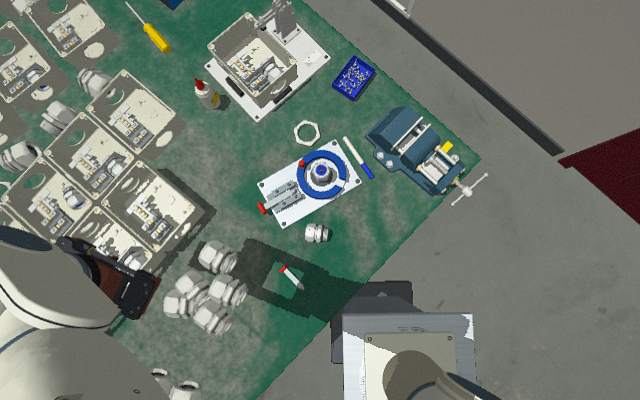

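View pics/side0.png

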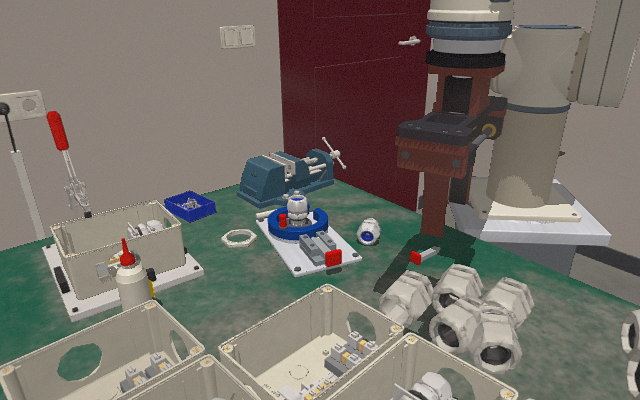

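Top view: the base plate is near (308,185). The turntable pivot is near (322,175), the red peg near (301,163), the slot gap near (341,188) opposite it, and the bar's red head near (263,208). There are two red-headed bars: one in the guide, with its head at (263,208), and a smaller loose one on the bench at (290,275). The first lies in the guide and is larger, so it is the one meant. Next I'll measure and make an enlarged crop.

```bash
cat > h.py <<'E'
from rig import *
import cv2,numpy as np
def ray(f,uv):
    p=cv2.undistortPoints(np.array([[uv]],float),f["K"],np.array(f["dist"],float))[0,0]
    T=np.array(f["world_to_cam"]);R=T[:3,:3];return -R.T@T[:3,3],R.T@np.array([p[0],-p[1],-1.])
def onz(f,uv,z):
    c,d=ray(f,uv);return c+d*(z-c[2])/d[2]
def tri(a,b):
    (c,d),(e,g)=a,b;s=np.linalg.lstsq(np.c_[d,-g],e-c,rcond=None)[0]
    P,Q=c+s[0]*d,e+s[1]*g;return (P+Q)/2,np.linalg.norm(P-Q)
def blobs(im,kind,amin=6):
    h=cv2.cvtColor(im,cv2.COLOR_RGB2HSV);H,S,V=[h[...,i].astype(int) for i in range(3)]
    m={"red":((H<8)|(H>172))&(S>170)&(V>90),"blue":(H>105)&(H<125)&(S>170)&(V>60),"white":(S<40)&(V>150)}[kind].astype(np.uint8)
    n,l,s,c=cv2.connectedComponentsWithStats(m);return [(np.round(c[i],1).tolist(),s[i].tolist(),l==i) for i in range(1,n) if s[i][4]>=amin]
E
python3 - <<'E'
from h import *
F={n:grab_frame(n) for n in("top","side")}
for n,f in F.items():
    for k in("red","blue"):
        for c,s,m in blobs(f["color"],k,12):
            if 200<c[0]<480 and 100<c[1]<300: print(n,k,c,s)
a=cv2.resize(F["top"]["color"][130:240,240:380],None,fx=5,fy=5,interpolation=cv2.INTER_CUBIC)
b=cv2.resize(F["side"]["color"][180:290,240:380],None,fx=5,fy=5,interpolation=cv2.INTER_CUBIC)
cv2.imwrite("pics/c1.png",a[:,:,::-1]);cv2.imwrite("pics/c2.png",b[:,:,::-1])
E
```

```text
top red [301.2, 163.4] [299, 161, 5, 6, 27]
top red [261.1, 207.8] [257, 202, 9, 12, 51]
top red [282.6, 268.5] [279, 265, 8, 8, 32]
top blue [320.9, 173.8] [297, 150, 49, 49, 832]
top blue [366.9, 170.4] [361, 163, 12, 16, 81]
top blue [320.8, 169.7] [316, 166, 10, 9, 53]
side red [282.4, 220.0] [279, 214, 8, 13, 83]
side red [333.0, 257.5] [326, 249, 16, 18, 223]
side red [415.0, 257.4] [410, 251, 11, 14, 121]
side blue [296.7, 198.7] [292, 198, 10, 2, 15]
side blue [308.2, 207.6] [308, 203, 2, 11, 13]
side blue [297.0, 224.9] [268, 206, 60, 34, 919]
side blue [366.8, 236.3] [362, 232, 11, 9, 59]
```

View pics/c1.png

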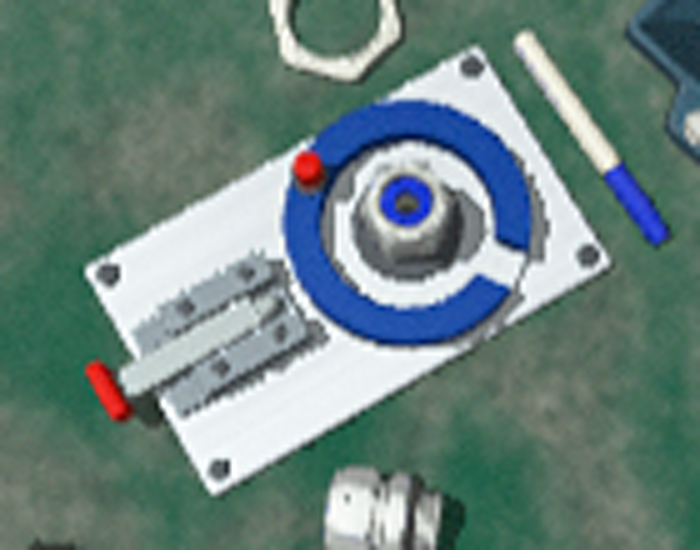

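View pics/c2.png

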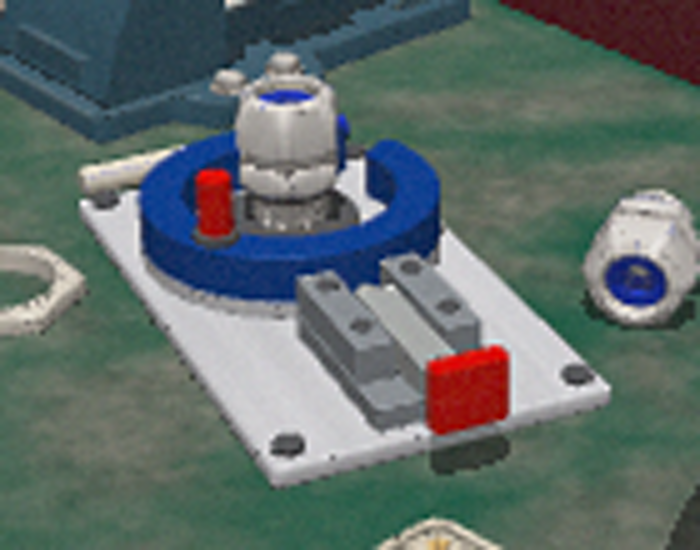

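The crops confirm the choice. The guide bar's red head is a large upright plate, (332,257) in side and (261,208) in top. The bar lies in the channel, and the slot opens away from the bar, at about 4 o'clock in top. Next: frame, pivot and angle.

```bash
python3 - <<'E'
from h import *
t=grab_frame("top");s=grab_frame("side")
im=t["color"]
w=max([b for b in blobs(im,"white",200) if 250<b[0][0]<370 and 130<b[0][1]<240],key=lambda b:b[1][4])
print("plate",w[0],w[1])
def proj(f,m,z):
    c=max(cv2.findContours(m.astype(np.uint8),0,1)[0],key=cv2.contourArea)[:,0]
    return np.array([onz(f,p.astype(float),z)[:2] for p in cv2.convexHull(c)[:,0]],np.float32)
r=cv2.minAreaRect(proj(t,w[2],10));bp=cv2.boxPoints(r);print(r);print(bp)
head=tri(ray(t,[261.1,207.8]),ray(s,[333,257.5]));peg=tri(ray(t,[301.2,163.4]),ray(s,[282.4,220]))
print("head",head,"peg",peg)
rg=[b for b in blobs(im,"blue",400)][0] if 0 else max([b for b in blobs(im,"blue",400) if 280<b[0][0]<360],key=lambda b:b[1][4])
P=proj(t,rg[2],38);(cx,cy),R=cv2.minEnclosingCircle(P);print("ring",cx,cy,R,cv2.fitEllipse(P))
d=np.array(r[0])*0
e=[bp[(i+1)%4]-bp[i] for i in range(2)];L=max(e,key=np.linalg.norm);u=L/np.linalg.norm(L)
if u@(np.array([cx,cy])-head[0][:2])<0:u=-u
c=np.array(r[0])+36*u; n=np.array([-u[1],u[0]])
print("u",u,"yaw",np.arctan2(u[1],u[0]),"origin from plate",c)
for nm,p in(("ring",[cx,cy]),("head",head[0][:2]),("peg",peg[0][:2])):
    v=np.array(p)-c;print(nm,"base",v@u,v@n,np.arctan2(v@n,v@u))
E
```

```text
plate [287.6, 196.0] [257, 158, 77, 71, 1962]
((456.47125244140625, 277.8473815917969), (136.19146728515625, 161.5868682861328), 29.504859924316406)
[[357.41602 314.62604]
 [436.99713 173.99477]
 [555.5265  241.06873]
 [475.94537 381.7    ]]
head (array([414.05267235, 353.79809787,  34.92983498]), np.float64(0.7275461470811476)) peg (array([519.96558321, 252.84094213,  54.19745017]), np.float64(0.3321395329814247))
ring 749.9993896484375 119.56063842773438 61.95017623901367 ((748.9087524414062, 117.05038452148438), (97.66002655029297, 124.46630096435547), 59.49476623535156)
u [ 0.4924975 -0.8703139] yaw -1.0558393 origin from plate [474.20116234 246.51608276]
ring base 246.3210241971343 177.50578666346564 0.6244364152325164
head base -122.9920082927951 0.4880587722509872 3.1376244590926654
peg base 17.03425012937714 42.94438826918964 1.1931739989951435
```

```bash
cat > m.py <<'E'
from h import *
def proj(f,m,z):
    c=np.vstack(cv2.findContours(m.astype(np.uint8),0,1)[0])[:,0]
    return np.array([onz(f,p.astype(float),z)[:2] for p in cv2.convexHull(c)[:,0]],np.float32)
def measure(v=1):
    t=grab_frame("top");im=t["color"]
    M=np.zeros(im.shape[:2],bool)
    for b in blobs(im,"white",60):
        if 255<=b[1][0] and b[1][0]+b[1][2]<366 and 135<b[1][1] and b[1][1]+b[1][3]<232: M|=b[2]
    M[:,:]&=True
    # pen excluded: keep largest hull of components touching the plate
    n,l,s,_=cv2.connectedComponentsWithStats(cv2.morphologyEx((M|max(blobs(im,"blue",400),key=lambda b:-abs(b[0][0]-321)-abs(b[0][1]-174))[2]).astype(np.uint8),cv2.MORPH_CLOSE,np.ones((3,3))))
    k=1+np.argmax(s[1:,4]);r=cv2.minAreaRect(proj(t,(l==k)&M,10))
    rg=max(blobs(im,"blue",400),key=lambda b:-abs(b[0][0]-321)-abs(b[0][1]-174))
    (cx,cy),R=cv2.minEnclosingCircle(proj(t,rg[2],38))
    return r,np.array([cx,cy]),R,t,rg
E
python3 - <<'E'
from m import *
r,c,R,t,rg=measure();print(r,c,R)
bp=cv2.boxPoints(r);L=max([bp[1]-bp[0],bp[2]-bp[1]],key=np.linalg.norm);u=L/np.linalg.norm(L)
if u[1]>0:u=-u
n=np.array([-u[1],u[0]])
o=np.array(r[0])+36*u;print("yaw",np.arctan2(u[1],u[0]),"o",o,c)
for z,uv in((10,(475,45)),(10,(610,262)),(10,(215,495)),(10,(87,268))):
    p=onz(t,np.array(uv)/5+[240-.4,130-.4],z)[:2];print(p,(p-o)@u,(p-o)@n)
for nm,p in(("ring",c),("head",[414.05,353.8]),("peg",[519.97,252.84])):
    v=np.array(p)-o;print(nm,v@u,v@n,np.arctan2(v@n,v@u))
# gap angle: collar top mid radius blue samples
K=t["K"];T=np.array(t["world_to_cam"])
A=np.arange(0,360,2);g=[]
for a in A:
    p=np.r_[c+53*np.array([np.cos(np.radians(a)),np.sin(np.radians(a))]),38,1];q=T@p
    x=K@[q[0]/-q[2],-q[1]/-q[2],1];
    if not rg[2][int(round(x[1])),int(round(x[0]))]:g.append(int(a))
print("gaps world deg",g)
E
```

```text
((477.23309326171875, 241.13568115234375), (136.2135772705078, 245.9385528564453), 29.504859924316406) [487.58953857 208.93386841] 59.64434814453125
yaw -1.0558393 o [494.96300125 209.80437851] [487.58953857 208.93386841]
[595.44358004 168.22182096] 85.67630783530447 66.97034535454
[479.61312624 101.73774613] 86.49212266591528 -66.58175048094951
[363.95239608 303.5003236 ] -146.06727556549882 -67.87534280424451
[480.99882595 369.20486588] -145.6057872282338 66.35111616890372
ring -2.8737944447741484 -6.845951371808269 -1.9682374138540524
head -165.1708433473436 0.4977624402714098 3.1385790409974423
peg -25.138618434700145 42.95887326104168 2.1002465376151283
gaps world deg [0, 2, 4, 6, 8, 10, 12, 14, 16, 18, 20, 22, 24, 26, 28, 30, 32, 34, 36, 38, 40, 42, 44, 46, 48, 50, 52, 54, 56, 58, 60, 62, 110, 116, 118, 120, 122, 124, 126, 128, 130, 132, 134, 136, 138, 140, 142, 144, 146, 148, 150, 152, 154, 156, 158, 160, 162, 164, 166, 168, 174, 176, 178, 180, 182, 184, 244, 246, 248, 250, 252, 254, 256, 258, 260, 262, 264, 266, 268, 270, 272, 274, 276, 278, 280, 282, 284, 286, 288, 290, 292, 294, 296, 298, 300, 302, 304, 306, 308, 310, 312, 314, 316, 318, 320, 322, 324, 326, 328, 330, 332, 334, 336, 338, 340, 342, 344, 346, 348, 350, 352, 354, 356, 358]
```

Call:
arm_command:
  moves:
    - [-30, -20, -10, 0, 0, 0, 0]
    - [-30, -20, -10, 0, 0, 0, 0]
    - [-30, -20, -10, 0, 0, 0, 0]
    - [-30, -20, -10, 0, 0, 0, 0]
    - [-30, -20, -10, 0, 0, 0, 0]
    - [-30, -20, -10, 0, 0, 0, 0]
    - [-30, -20, -10, 0, 0, 0, 0]
    - [-30, -20, -10, 0, 0, 0, 0]

```text
clock: 1.02
eef_pos: [419.0, 310.4, 302.6]
tcp_rot: [0.217, 0.976, -0.001, -0.001]
contact_force: [0.9, -0.1, -0.0]
grip_width: 1.005
```

```bash
python3 - <<'E'
from m import *
from scipy.spatial.transform import Rotation as Ro
o=get_obs();f=grab_frame("wrist");print(o["eef_pos"],o["q"],o["tcp_rot"],o["clock"]);print(f["K"],f["dist"],np.round(f["tool_from_camera"],3).tolist())
cv2.imwrite("pics/w1.png",f["color"][:,:,::-1])
E
```

```text
[419.02874116 310.36221892 302.60858825] [ 6.14730211e-01  1.82079509e-01  1.77372847e+00 -9.02755994e-05
  1.18883549e+00 -5.19425273e-01] [ 0.21657348  0.97626513 -0.00115693 -0.00099504] 1.0167
[[279.73986393   0.         319.93175394]
 [  0.         279.73986393 201.59290809]
 [  0.           0.           1.        ]] [0.00406413 0.         0.         0.         0.        ] [[0.001, 0.966, 0.257, 70.426], [1.0, -0.001, 0.0, -0.932], [0.0, 0.257, -0.966, -162.215], [0.0, 0.0, 0.0, 1.0]]
```

View pics/w1.png

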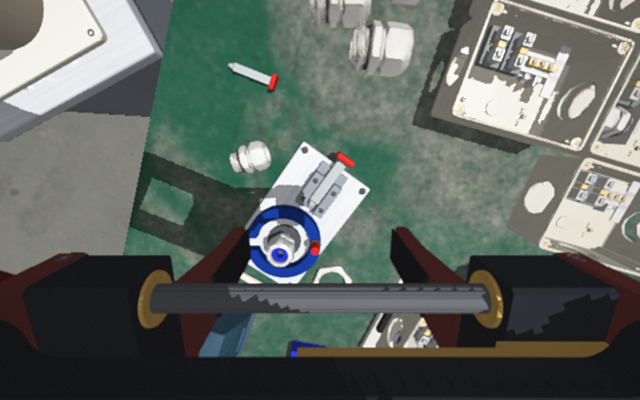

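Wrist view: the bar head is at (345,159), the peg at (315,248), the rear plate corners at (304,141) and (369,190), and the slot is on the left near (255,240). The small look-alike is at (272,82), on the bench. I'll cross-check the pivot with this view.

```bash
cat >> h.py <<'E'
from scipy.spatial.transform import Rotation as Ro
def wrist():
    o=get_obs();f=dict(grab_frame("wrist"));W=np.eye(4);W[:3,:3]=Ro.from_quat(o["tcp_rot"]).as_matrix();W[:3,3]=o["eef_pos"]
    f["world_to_cam"]=np.linalg.inv(W@np.array(f["tool_from_camera"]));return f
def topface(f,m,z,rmax=62):
    # circle centre from ring mask: fit to hull points on the side away from the camera (top edge is the outline there)
    c=np.vstack(cv2.findContours(m.astype(np.uint8),0,1)[0])[:,0]
    P=np.array([onz(f,p.astype(float),z)[:2] for p in cv2.convexHull(c)[:,0]])
    cam=ray(f,(300,200))[0][:2];g=P.mean(0);d=(g-cam)/np.linalg.norm(g-cam)
    from scipy.optimize import least_squares
    Q=P[(P-g)@d>0];s=least_squares(lambda x:np.hypot(*(Q-x[:2]).T)-x[2],[*g,61]);return s.x,np.abs(s.fun).max(),len(Q)
E
python3 - <<'E'
from h import *
f=wrist();t=grab_frame("top");s=grab_frame("side")
for k in("red","blue"):
    for c,st,m in blobs(f["color"],k,12):
        if 200<c[0]<400 and 60<c[1]<290: print(k,c,st)
near=lambda F,k,uv:min(blobs(F["color"],k,12),key=lambda b:abs(b[0][0]-uv[0])+abs(b[0][1]-uv[1]))
for nm,F,uv in(("w",f,(285,245)),("t",t,(321,174))):
    b=max([b for b in blobs(F["color"],"blue",300) if abs(b[0][0]-uv[0])+abs(b[0][1]-uv[1])<40],key=lambda b:b[1][4]);print(nm,topface(F,b[2],38))
rays=lambda a,b,c:[ray(t,near(t,"red",a)[0]),ray(s,near(s,"red",b)[0]),ray(f,near(f,"red",c)[0])]
for nm,R in(("peg",rays((301,163),(282,220),(315,248))),("head",rays((261,208),(333,257),(345,159)))):
    for i,j in((0,1),(1,2),(0,2)):print(nm,i,j,*tri(R[i],R[j]))
print("rear corners",onz(f,(304,141),10),onz(f,(369,190),10))
E
```

```text
red [273.9, 77.7] [269, 69, 10, 18, 96]
red [346.0, 155.1] [337, 148, 19, 15, 127]
red [316.0, 243.8] [312, 238, 8, 13, 82]
blue [285.9, 216.2] [249, 202, 72, 35, 976]
blue [282.3, 259.6] [250, 243, 69, 30, 854]
blue [280.7, 250.7] [274, 244, 15, 13, 126]
w (array([489.22476933, 206.94248378,  55.92672044]), np.float64(8.89037711299163), 9)Traceback (most recent call last):
  File "<stdin>", line 8, in <module>
ValueError: max() iterable argument is empty
```

```bash
python3 - <<'E'
from h import *
f=wrist();t=dict(grab_frame("top"));s=dict(grab_frame("side"))
t["color"]=cv2.imread("pics/top0.png")[:,:,::-1].copy();s["color"]=cv2.imread("pics/side0.png")[:,:,::-1].copy()
near=lambda F,k,uv:min(blobs(F["color"],k,12),key=lambda b:abs(b[0][0]-uv[0])+abs(b[0][1]-uv[1]))
tb=near(t,"blue",(321,174))
b=max([b for b in blobs(t["color"],"blue",300) if abs(b[0][0]-321)<40 and abs(b[0][1]-174)<40],key=lambda b:b[1][4])
print("top ring",topface(t,b[2],38),"simple",onz(t,(321,174),38))
w=np.zeros((400,640),bool)
for c,st,m in blobs(f["color"],"blue",300):
    if abs(c[0]-285)<20 and 200<c[1]<275:w|=m
print("wrist ring",topface(f,w,38))
rays=lambda a,b,c:[ray(t,near(t,"red",a)[0]),ray(s,near(s,"red",b)[0]),ray(f,near(f,"red",c)[0])]
for nm,R in(("peg",rays((301,163),(282,220),(316,244))),("head",rays((261,208),(333,257),(346,155)))):
    for i,j in((0,1),(1,2),(0,2)):print(nm,i,j,*tri(R[i],R[j]))
im=f["color"][110:300,215:405];cv2.imwrite("pics/w2.png",cv2.resize(im,None,fx=3,fy=3,interpolation=2)[:,:,::-1])
print(get_obs()["eef_pos"])
E
```

```text
top ring (array([499.05119252, 204.41374955,  59.57179104]), np.float64(1.9191549468622), 11) simple [496.2376234  204.80836539  38.        ]
wrist ring (array([497.87585428, 205.7163086 ,  58.98054546]), np.float64(2.0074802586225076), 15)
peg 0 1 [520.19031271 252.83728692  54.19363731] 0.38548562374237644
peg 1 2 [519.52174647 252.31909729  53.65691037] 1.2498807508020915
peg 0 2 [519.98383207 252.53470481  52.77136635] 1.6592562401571185
head 0 1 [414.03889312 354.02195336  35.06553805] 0.7302718768716435
head 1 2 [413.59125034 353.06741324  34.42194574] 0.30244084310124014
head 0 2 [413.13710183 352.94526792  40.8870674 ] 1.141760438110503
[417.73460763 312.74515462 301.45533114]
```

View pics/w2.png

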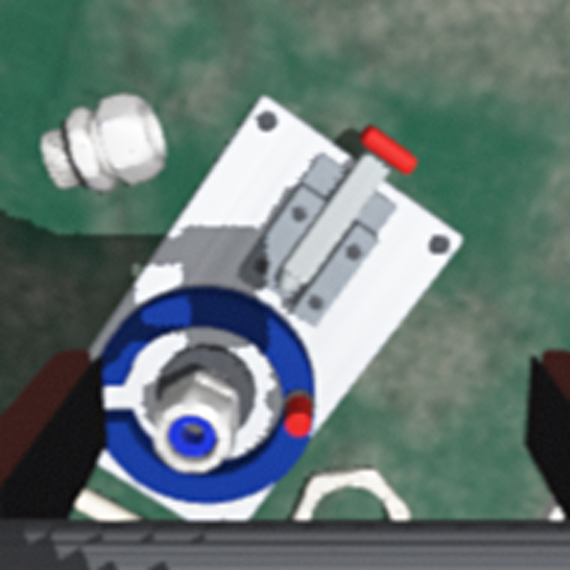

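Call:
arm_command:
  moves:
    - [0, 0, 14, 0, 0, -0.122, 0.3]
    - [0, 0, 14, 0, 0, -0.122, 0.66]
    - [0, 0, 14, 0, 0, -0.122, 0.66]
    - [0, 0, 14, 0, 0, -0.122, 0.66]
    - [0, 0, 14, 0, 0, -0.122, 0.66]
    - [0, 0, 14, 0, 0, -0.122, 0.66]
    - [0, 0, 14, 0, 0, -0.122, 0.66]
    - [0, 0, 14, 0, 0, -0.122, 0.66]
  newtons: 10

```text
clock: 2.03
eef_pos: [411.2, 323.3, 184.1]
tcp_rot: [-0.28, 0.96, 0.0, -0.002]
contact_force: [0.8, 0.4, 0.5]
grip_width: 0.436
```

Call:
arm_command:
  moves:
    - [0, 0, 14, 0, 0, -0.122, 0.66]
    - [0, 0, 14, 0, 0, -0.122, 0.66]
    - [0, 0, 14, 0, 0, -0.122, 0.66]
    - [0, 0, 14, 0, 0, -0.122, 0.66]
    - [0, 0, 10, 0, 0, -0.122, 0.66]
    - [0, 0, 0, 0, 0, 0, 0.66]
    - [0, 0, 0, 0, 0, 0, 0.66]

```text
clock: 2.62
eef_pos: [401.3, 329.7, 107.9]
tcp_rot: [-0.564, 0.826, 0.001, -0.008]
contact_force: [-0.1, -0.1, 0.7]
grip_width: 0.341
```

```bash
cat > go.py <<'E'
from h import *
import sys
o=get_obs();R=Ro.from_quat(o["tcp_rot"]).as_matrix();print(o["clock"],o["eef_pos"].round(1),"yaw y",np.degrees(np.arctan2(R[1,1],R[0,1])).round(2),"tilt",R[:,2].round(3),"w",round(o["grip_width"],3),"F",o["contact_force"].round(1),"q6",o["q"][5].round(2))
if len(sys.argv)>3: print("tool delta",(R.T@(np.array(sys.argv[1:4],float)-o["eef_pos"])).round(1))
E
python3 go.py 520 252.5 110
```

```text
2.6167 [401.3 329.7 107.9] yaw y 158.68 tilt [-0.014 -0.008 -1.   ] w 0.341 F [-0.1 -0.1  0.7] q6 -2.11
tool delta [  28.8 -138.6   -3.1]
```

Call:
arm_command:
  moves:
    - [6, -28, 0, 0, 0, 0.027, 0.66]
    - [6, -28, 0, 0, 0, 0.027, 0.66]
    - [6, -28, 0, 0, 0, 0, 0.66]
    - [6, -28, 0, 0, 0, 0, 0.66]
    - [5, -26, 0, 0, 0, 0, 0.66]
    - [0, 0, 0, 0, 0, 0, 0.66]

```text
clock: 3.12
eef_pos: [518.6, 250.7, 109.7]
tcp_rot: [-0.536, 0.844, 0.0, -0.007]
contact_force: [0.4, 0.2, -0.7]
grip_width: 0.338
```

```bash
python3 go.py 520 252.5 47
```

```text
3.1167 [518.6 250.7 109.7] yaw y 154.83 tilt [-0.011 -0.007 -1.   ] w 0.338 F [ 0.4  0.2 -0.7] q6 -2.27
tool delta [-2.9 -1.  62.7]
```

Call:
arm_command:
  moves:
    - [-1, 0, 12, 0, 0, 0, 0.66]
    - [-1, -1, 12, 0, 0, 0, 0.66]
    - [0, 0, 12, 0, 0, 0, 0.66]
    - [0, 0, 8, 0, 0, 0, 0.66]
    - [0, 0, 0, 0, 0, 0, 0.66]

```text
clock: 3.53
eef_pos: [518.3, 254.4, 62.3]
tcp_rot: [-0.533, 0.846, 0.0, -0.006]
contact_force: [-0.1, -0.3, -0.2]
grip_width: 0.34
```

```bash
python3 go.py 520 252.5 47; python3 - <<'E'
from h import *
s=grab_frame("side")["color"][150:270,230:380];cv2.imwrite("pics/s2.png",cv2.resize(s,None,fx=4,fy=4,interpolation=2)[:,:,::-1])
E
```

```text
3.5333 [518.3 254.4  62.3] yaw y 154.47 tilt [-0.011 -0.006 -1.   ] w 0.34 F [-0.1 -0.3 -0.2] q6 -2.26
tool delta [ 0.9 -2.4 15.3]
```

View pics/s2.png

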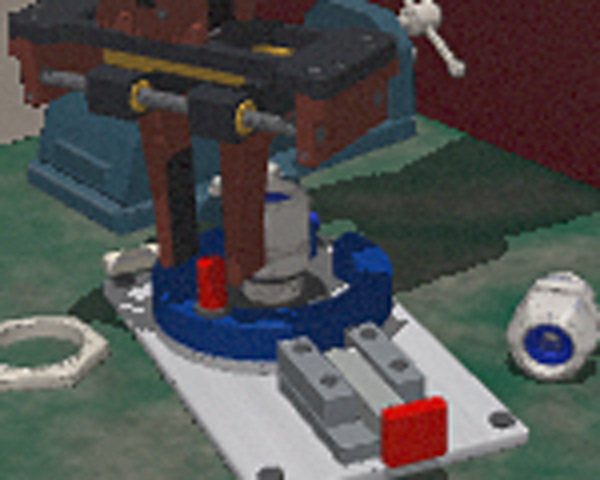

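The peg (crop 210,283) sits between the two fingers, whose tips are just below its top. I'll go down, then narrow the gap.

Call:
arm_command:
  moves:
    - [1, -2, 8, 0, 0, 0, 0.66]
    - [0, 0, 7, 0, 0, 0, 0.7]
    - [0, 0, 0, 0, 0, 0, 0.78]
    - [0, 0, 0, 0, 0, 0, 0.78]
    - [0, 0, 0, 0, 0, 0, 0.78]

```text
clock: 4.0
eef_pos: [518.3, 253.5, 45.8]
tcp_rot: [-0.534, 0.845, 0.001, -0.007]
contact_force: [0.5, 0.4, -0.3]
grip_width: 0.218
```

```bash
python3 go.py 520 252.5 47
```

```text
4.0 [518.3 253.5  45.8] yaw y 154.58 tilt [-0.012 -0.006 -1.   ] w 0.218 F [ 0.5  0.4 -0.3] q6 -2.26
tool delta [ 0.2 -1.9 -1.2]
```

Call:
arm_command:
  moves:
    - [0.2, -5, 0, 0, 0, 0.08, 0.78]
    - [0.3, -5.3, 0, 0, 0, 0.1, 0.78]
    - [0.3, -5.3, 0, 0, 0, 0.1, 0.78]
    - [0.3, -5.3, 0, 0, 0, 0.1, 0.78]
    - [0.3, -5.3, 0, 0, 0, 0.1, 0.78]

```text
clock: 4.42
eef_pos: [536.9, 238.3, 46.2]
tcp_rot: [-0.309, 0.951, 0.0, -0.008]
contact_force: [-0.8, 2.7, -1.6]
grip_width: 0.22
```

```bash
cat >> go.py <<'E'
p=np.array([498.3,205.]);v=o["eef_pos"][:2]-p;print("r",np.hypot(*v).round(1),"theta",np.degrees(np.arctan2(v[1],v[0])).round(1))
E
python3 go.py
```

```text
4.4167 [536.9 238.3  46.2] yaw y 126.01 tilt [-0.015 -0.005 -1.   ] w 0.22 F [-0.8  2.7 -1.6] q6 -1.8
r 51.0 theta 40.8
```

Call:
arm_command:
  moves:
    - [-0.8, -5.5, 0, 0, 0, 0.08, 0.78]
    - [-0.5, -5.5, 0, 0, 0, 0.09, 0.78]
    - [0, -5.4, 0, 0, 0, 0.1, 0.78]
    - [0, -5.4, 0, 0, 0, 0.1, 0.78]
    - [0, -5.4, 0, 0, 0, 0.1, 0.78]
    - [0, -5.4, 0, 0, 0, 0.1, 0.78]

```text
clock: 4.92
eef_pos: [549.0, 209.9, 46.8]
tcp_rot: [-0.014, 1.0, -0.001, -0.009]
contact_force: [0.1, 2.1, -2.4]
grip_width: 0.221
```

```bash
python3 go.py
```

```text
4.9167 [549.  209.9  46.8] yaw y 91.58 tilt [-0.018 -0.002 -1.   ] w 0.221 F [ 0.1  2.1 -2.4] q6 -1.26
r 51.0 theta 5.5
```

Call:
arm_command:
  moves:
    - [-1.2, -5.6, 0, 0, 0, 0.08, 0.78]
    - [-0.6, -5.5, 0, 0, 0, 0.09, 0.78]
    - [-0.2, -5.5, 0, 0, 0, 0.1, 0.78]
    - [-0.2, -5.5, 0, 0, 0, 0.1, 0.78]
    - [-0.2, -5.5, 0, 0, 0, 0.1, 0.78]
    - [-0.2, -5.5, 0, 0, 0, 0.1, 0.78]
    - [-0.2, -5.5, 0, 0, 0, 0.1, 0.78]

```text
clock: 5.5
eef_pos: [543.9, 174.5, 49.3]
tcp_rot: [0.333, 0.943, -0.0, -0.006]
contact_force: [1.0, 2.2, -0.8]
grip_width: 0.219
```

```bash
python3 go.py
```

```text
5.5 [543.9 174.5  49.3] yaw y 51.05 tilt [-0.012  0.004 -1.   ] w 0.219 F [ 1.   2.2 -0.8] q6 -0.61
r 54.9 theta -33.8
```

Call:
arm_command:
  moves:
    - [0.5, -5.4, 1, 0, 0, 0.09, 0.78]
    - [0.5, -5.4, 1, 0, 0, 0.09, 0.78]
    - [0.5, -5.2, 0, 0, 0, 0.08, 0.78]
    - [0.4, -4.5, 0, 0, 0, 0.07, 0.78]
    - [0.2, -3, 0, 0, 0, 0.05, 0.78]
    - [0, 0, 0, 0, 0, 0, 0.78]

```text
clock: 6.0
eef_pos: [530.9, 161.5, 51.6]
tcp_rot: [0.517, 0.856, 0.005, -0.001]
contact_force: [-0.3, 0.4, -0.3]
grip_width: 0.216
```

```bash
python3 go.py 522.5 159.3 47
```

```text
6.0 [530.9 161.5  51.6] yaw y 27.72 tilt [ 0.003  0.009 -1.   ] w 0.216 F [-0.3  0.4 -0.3] q6 -0.22
tool delta [ 2.  -8.5  4.6]
r 54.4 theta -53.1
```

Call:
arm_command:
  moves:
    - [0.5, -3, 2, 0, 0, 0, 0.78]
    - [0.5, -3, 1, 0, 0, 0, 0.78]
    - [0.3, -2.5, 0, 0, 0, 0, 0.78]
    - [0, 0, 0, 0, 0, 0, 0.78]
    - [0, 0, 0, 0, 0, 0, 0.78]

```text
clock: 6.42
eef_pos: [526.1, 159.2, 50.3]
tcp_rot: [0.515, 0.857, 0.008, 0.002]
contact_force: [3.1, 0.3, -0.4]
grip_width: 0.221
```

```bash
python3 go.py 522.5 159.3 47;  python3 - <<'E'
from h import *
s=grab_frame("side")
F=s["color"]
for b in blobs(F,"red",8):
    if 250<b[0][0]<350 and 180<b[0][1]<280: print(b[0],b[1],onz(s,b[0],52))
w=wrist();a=cv2.resize(F[170:290,230:370],None,fx=4,fy=4,interpolation=2);b=cv2.resize(w["color"][110:300,200:400],None,fx=2.4,fy=2.526,interpolation=2)
h=min(len(a),len(b));cv2.imwrite("pics/sw3.png",cv2.resize(np.hstack([a[:h],b[:h]]),None,fx=.75,fy=.75)[:,:,::-1])
E
```

```text
6.4167 [526.1 159.2  50.3] yaw y 28.03 tilt [ 0.011  0.011 -1.   ] w 0.221 F [ 3.1  0.3 -0.4] q6 -0.23
tool delta [ 1.8 -3.2  3.2]
r 53.6 theta -58.8
[285.5, 200.1] [283, 195, 6, 12, 40] [530.06299298 153.15251917  52.        ]
[333.0, 257.5] [326, 249, 16, 18, 224] [411.78086219 382.06421319  52.        ]
```

View pics/sw3.png

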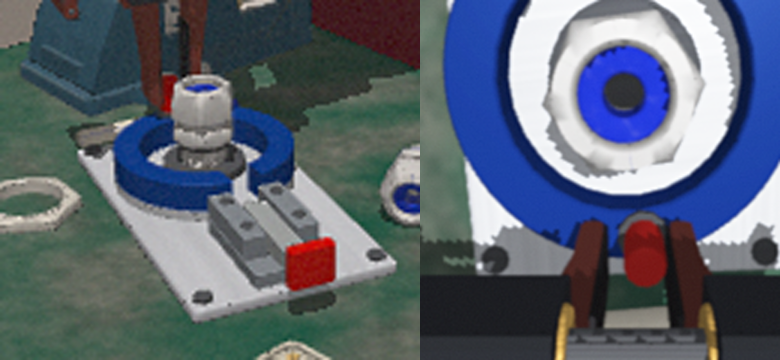

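Left (side): the slot is nearly in line with the guide channel. Right (wrist): the peg sits against the left finger, slightly short of its target. One more nudge, then I'll lift off and measure.

Call:
arm_command:
  moves:
    - [0.5, -3, 0, 0, 0, 0, 0.78]
    - [0.5, -2.5, 0, 0, 0, 0, 0.78]
    - [0, 0, 0, 0, 0, 0, 0.78]
    - [0, 0, 0, 0, 0, 0, 0.78]

```text
clock: 6.85
eef_pos: [521.3, 157.5, 50.3]
tcp_rot: [0.515, 0.857, 0.008, 0.002]
contact_force: [2.5, 0.2, 1.3]
grip_width: 0.221
```

```bash
python3 go.py 522.3 157.7 50;  python3 - <<'E'
from h import *
w=wrist();s=grab_frame("side")
for F in(w,s):
  for b in blobs(F["color"],"red",8):
    if 220<b[0][0]<380 and 180<b[0][1]<280: print(b[0],b[1],onz(F,b[0],60).round(1))
# gland centre (blue bore) at top z 82
for b in blobs(w["color"],"blue",60):
    print("blue",b[0],b[1],onz(w,b[0],80).round(1))
E
```

```text
6.85 [521.3 157.5  50.3] yaw y 28.05 tilt [ 0.012  0.011 -1.   ] w 0.221 F [2.5 0.2 1.3] q6 -0.23
tool delta [-0.4  1.   0.3]
r 52.7 theta -64.2
[324.4, 245.5] [314, 228, 23, 35, 651] [521.5 160.3  60. ]
[287.7, 196.6] [287, 195, 4, 6, 10] [525.1 152.3  60. ]
[333.0, 257.5] [326, 249, 16, 18, 224] [410.9 395.3  60. ]
blue [320.9, 145.2] [222, 46, 199, 200, 14981] [491.4 211.3  80. ]
blue [323.4, 161.4] [299, 136, 50, 51, 1631] [496.  205.3  80. ]
blue [507.1, 341.5] [473, 318, 63, 40, 1488] [637.  164.3  80. ]
```

Call:
arm_command:
  moves:
    - [0, 2, 0, 0, 0, 0, 0.74]
    - [0, 0, -15, 0, 0, 0, 0.74]
    - [0, 0, -20, 0, 0, 0, 0.74]
    - [0, 0, -25, 0, 0, 0, 0.74]
    - [0, 0, -30, 0, 0, 0, 1]
    - [20, 0, -20, 0, 0, 0, 1]
    - [20, 0, -20, 0, 0, 0, 1]
    - [0, 0, 0, 0, 0, 0, 1]

```text
clock: 7.62
eef_pos: [495.3, 191.6, 181.5]
tcp_rot: [0.516, 0.857, 0.0, -0.006]
contact_force: [1.2, -0.3, 1.0]
grip_width: 0.014
```

Call:
arm_command:
  moves:
    - [30, 0, -10, 0, 0, 0.01, 1]
    - [30, 0, -10, 0, 0, 0.01, 1]
    - [20, 0, 0, 0, 0, 0, 1]
    - [0, 0, 0, 0, 0, 0, 1]
    - [0, 0, 0, 0, 0, 0, 1]

```text
clock: 8.03
eef_pos: [454.9, 262.9, 200.9]
tcp_rot: [0.524, 0.852, -0.002, -0.007]
contact_force: [-0.0, -0.2, -0.3]
grip_width: 0.011
```

```bash
python3 go.py; python3 - <<'E'
from h import *
w=wrist();cv2.imwrite("pics/w4.png",w["color"][:,:,::-1])
u=np.array([.494,-.8695]);n=np.array([.8695,.494])
for b in blobs(w["color"],"red",20):
    for z in(48,62):
        p=onz(w,b[0],z)[:2]-[498.3,205];print(b[0],b[1],z,"base",(p@u).round(1),(p@n).round(1))
E
```

```text
8.0333 [454.9 262.9 200.9] yaw y 26.78 tilt [-0.015  0.004 -1.   ] w 0.011 F [-0.  -0.2 -0.3] q6 0.02
r 72.3 theta 126.8
[193.3, 83.4] [185, 73, 18, 22, 220] 48 base -194.0 -139.8
[193.3, 83.4] [185, 73, 18, 22, 220] 62 base -191.6 -133.8
[325.2, 100.3] [312, 95, 27, 12, 268] 48 base -170.3 -1.5
[325.2, 100.3] [312, 95, 27, 12, 268] 62 base -169.0 -1.7
```

View pics/w4.png

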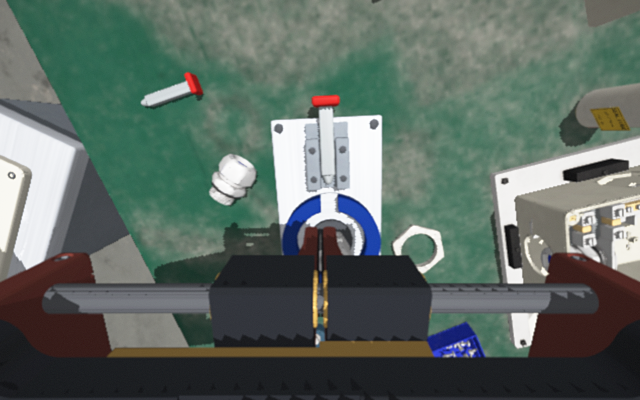

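The slot gap shows near (329,203), directly ahead of the bar (326,180), with the head at (325,100). Next I'll put a number on the slot offset.

```bash
python3 - <<'E'
from h import *
w=wrist();u=np.array([.494,-.8695]);n=np.array([.8695,.494])
h=cv2.cvtColor(w["color"],cv2.COLOR_RGB2HSV).astype(int);m=(h[...,0]>100)&(h[...,0]<130)&(h[...,1]>150)
B=lambda x,y,z:[round(float(v),1) for v in((lambda p:(p@u,p@n))(onz(w,(x,y),z)[:2]-[498.3,205]))]
for r in(197,200,203,206,209):
    c=np.where(m[r,270:395])[0]+270;i=np.argmax(np.diff(c));print(r,c[i],c[i+1],B(c[i]+.5,r,38),B(c[i+1]-.5,r,38))
for nm,p,z in(("corner L",(272,121),10),("corner R",(382,116),10),("bar tip",(327,184),27)):print(nm,B(*p,z))
E
python3 go.py 399.5 378.9 120
```

```text
197 319 338 [-62.2, -13.3] [-61.2, 8.2]
200 319 338 [-58.5, -13.5] [-57.5, 8.0]
203 319 339 [-54.8, -13.7] [-53.7, 9.1]
206 319 339 [-51.1, -13.9] [-50.0, 9.0]
209 320 339 [-47.2, -12.9] [-46.3, 8.9]
corner L [-153.2, -67.1]
corner R [-152.3, 66.3]
bar tip [-75.5, -3.6]
8.1333 [455.3 262.1 200.6] yaw y 26.69 tilt [-0.015  0.003 -1.   ] w 0.006 F [ 0.   0.4 -0. ] q6 0.02
tool delta [128.6   3.6  81.9]
r 71.5 theta 127.0
```

Call:
arm_command:
  moves:
    - [32, 1, 10, 0, 0, -0.025, 1]
    - [32, 1, 10, 0, 0, -0.025, 1]
    - [32, 1, 10, 0, 0, 0, 1]
    - [32, 1, 10, 0, 0, 0, 1]
    - [0, 0, 20, 0, 0, 0, 1]
    - [0, 0, 0, 0, 0, 0, 1]

```text
clock: 8.63
eef_pos: [399.8, 373.7, 136.9]
tcp_rot: [0.507, 0.862, -0.004, -0.007]
contact_force: [0.2, -0.8, -0.6]
grip_width: 0.01
```

```bash
python3 go.py 399.5 378.9 28
```

```text
8.6333 [399.8 373.7 136.9] yaw y 29.07 tilt [-0.016 -0.    -1.   ] w 0.01 F [ 0.2 -0.8 -0.6] q6 0.21
tool delta [  3.9   3.8 108.9]
r 195.3 theta 120.3
```

Call:
arm_command:
  moves:
    - [4, 1, 20, 0, 0, 0, 1]
    - [4, 1, 20, 0, 0, 0, 1]
    - [0, 0, 20, 0, 0, 0, 1]
    - [0, 0, 20, 0, 0, 0, 1]
    - [0, 0, 15, 0, 0, 0, 1]
    - [0, 0, 8, 0, 0, 0, 1]
    - [0, 0, 0, 0, 0, 0, 1]

```text
clock: 9.22
eef_pos: [402.4, 375.0, 31.1]
tcp_rot: [0.511, 0.86, -0.006, -0.007]
contact_force: [0.1, -0.3, 0.7]
grip_width: 0.006
```

```bash
cat >> go.py <<'E'
print("base",(v@[.494,-.8695]).round(1),(v@[.8695,.494]).round(1))
E
python3 go.py 399.5 378.9 28
```

```text
9.2167 [402.4 375.   31.1] yaw y 28.58 tilt [-0.017 -0.003 -1.   ] w 0.006 F [ 0.1 -0.3  0.7] q6 0.21
tool delta [ 4.8 -0.6  3.1]
r 195.2 theta 119.4
base -195.2 0.6
```

Call:
arm_command:
  moves:
    - [-5, 0, 1, 0, 0, 0, 1]
    - [-5, 0, 1, 0, 0, 0, 1]
    - [-5, 0, 0, 0, 0, 0, 1]
    - [-5, 0.1, 0, 0, 0, 0, 1]
    - [-5, 0.1, 0, 0, 0, 0, 1]
    - [0, 0, 0, 0, 0, 0, 1]

```text
clock: 9.72
eef_pos: [418.9, 350.6, 32.6]
tcp_rot: [0.512, 0.859, -0.003, -0.006]
contact_force: [-0.9, 0.7, -0.5]
grip_width: 0.007
```

```bash
python3 go.py
```

```text
9.7167 [418.9 350.6  32.6] yaw y 28.41 tilt [-0.014  0.001 -1.   ] w 0.007 F [-0.9  0.7 -0.5] q6 0.16
r 165.8 theta 118.6
base -165.8 2.8
```

Call:
arm_command:
  moves:
    - [-4, -0.5, 0.8, 0, 0, 0, 1]
    - [-4, -0.5, 0.8, 0, 0, 0, 1]
    - [-3, -0.3, 0.5, 0, 0, 0, 1]
    - [-2, 0, 0, 0, 0, 0, 1]
    - [0, 0, 0, 0, 0, 0, 1]

```text
clock: 10.13
eef_pos: [425.2, 338.9, 31.8]
tcp_rot: [0.512, 0.859, -0.001, -0.006]
contact_force: [-2.4, 4.3, -0.4]
grip_width: 0.003
```

```bash
python3 go.py
```

```text
10.1333 [425.2 338.9  31.8] yaw y 28.36 tilt [-0.012  0.004 -1.   ] w 0.003 F [-2.4  4.3 -0.4] q6 0.14
r 152.6 theta 118.6
base -152.6 2.6
```

Call:
arm_command:
  moves:
    - [-3, -0.3, 0, 0, 0, 0, 1]
    - [-3, -0.3, 0, 0, 0, 0, 1]
    - [0, 0, 0, 0, 0, 0, 1]

```text
clock: 10.38
eef_pos: [424.7, 339.5, 32.0]
tcp_rot: [0.514, 0.858, 0.002, -0.01]
contact_force: [-0.0, -0.8, -0.1]
grip_width: 0.003
```

```bash
python3 go.py
```

```text
10.3833 [424.7 339.5  32. ] yaw y 28.12 tilt [-0.015  0.013 -1.   ] w 0.003 F [-0.  -0.8 -0.1] q6 0.12
r 153.3 theta 118.7
base -153.3 2.5
```

Call:
arm_command:
  moves:
    - [-4, 0, 0, 0, 0, 0, 1]
    - [-5, 0, 0, 0, 0, 0, 1]

```text
clock: 10.55
eef_pos: [425.5, 338.3, 32.2]
tcp_rot: [0.516, 0.856, 0.005, -0.014]
contact_force: [-26.7, 44.1, -0.2]
grip_width: 0.004
```

Call:
arm_command:
  moves:
    - [-6, 0, 0, 0, 0, 0, 1]
    - [-6, 0, 0, 0, 0, 0, 1]

```text
clock: 10.72
eef_pos: [425.5, 338.6, 32.4]
tcp_rot: [0.519, 0.855, 0.01, -0.021]
contact_force: [-24.4, 39.0, -1.9]
grip_width: 0.006
```

```bash
python3 go.py
```

```text
10.7167 [425.5 338.6  32.4] yaw y 27.49 tilt [-0.026  0.038 -0.999] w 0.006 F [-24.4  39.   -1.9] q6 0.08
r 152.2 theta 118.6
base -152.1 2.7
```

It held against about 50 N without moving, so it is on a hard stop at the home position. Backing off to check.

Call:
arm_command:
  moves:
    - [10, 0, 0, 0, 0, 0, 1]
    - [20, 0, 0, 0, 0, 0, 1]
    - [20, 0, -10, 0, 0, 0, 1]
    - [0, 0, -40, 0, 0, 0, 1]
    - [0, 0, -40, 0, 0, 0, 1]
    - [-10, 0, -40, 0, 0, 0, 1]
    - [-30, 0, -40, 0, 0, 0, 1]
    - [0, 0, 0, 0, 0, 0, 1]

```text
clock: 11.38
eef_pos: [419.2, 345.8, 198.5]
tcp_rot: [0.515, 0.857, 0.003, -0.022]
contact_force: [1.0, 1.0, 0.8]
grip_width: 0.008
```

```bash
python3 go.py; python3 - <<'E'
from h import *
w=wrist();s=grab_frame("side")
a=cv2.resize(s["color"][180:280,250:380],None,fx=3.5,fy=3.5,interpolation=2)
b=cv2.resize(w["color"][60:260,240:410],None,fx=1.75,fy=1.75,interpolation=2)
cv2.imwrite("pics/end.png",np.hstack([a,b])[:,:,::-1])
u=np.array([.494,-.8695]);n=np.array([.8695,.494])
for b in blobs(w["color"],"red",20):
    p=onz(w,b[0],48)[:2]-[498.3,205];print(b[0],"base",(p@u).round(1),(p@n).round(1))
t=grab_frame("top")
for b in blobs(t["color"],"red",10):
    if 240<b[0][0]<360 and 130<b[0][1]<300:p=onz(t,b[0],48)[:2]-[498.3,205];print("top",b[0],(p@u).round(1),(p@n).round(1))
E
```

```text
11.3833 [419.2 345.8 198.5] yaw y 27.98 tilt [-0.034  0.028 -0.999] w 0.008 F [1.  1.  0.8] q6 0.13
r 161.5 theta 119.3
base -161.5 0.8
[198.4, 162.5] base -202.8 -138.7
[322.4, 214.2] base -139.2 -0.5
top [339.5, 161.0] 54.0 1.2
```

View pics/end.png

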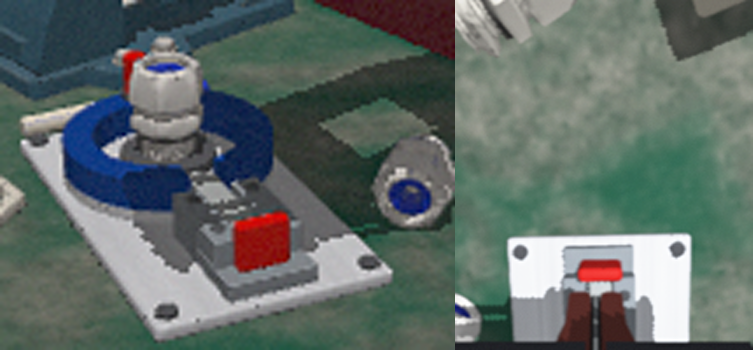

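Both crops show the bar in the slot, but the wrist measurement puts the head centre at -139 against -135 at home. I'll take a settled, closer look from the earlier viewpoint before deciding.

Call:
arm_command:
  moves:
    - [-25, 0, 0, 0, 0, 0, 1]
    - [-25, 0, 0, 0, 0, 0, 1]
    - [-25, 0, 0, 0, 0, 0, 1]
    - [-15, 0, 0, 0, 0, 0, 1]
    - [0, 0, 0, 0, 0, 0, 1]
    - [0, 0, 0, 0, 0, 0, 1]
    - [0, 0, 0, 0, 0, 0, 1]

```text
clock: 12.12
eef_pos: [450.2, 262.4, 174.9]
tcp_rot: [0.514, 0.857, -0.011, -0.03]
contact_force: [-0.4, -0.7, 0.9]
grip_width: 0.006
```

```bash
python3 go.py; python3 - <<'E'
from h import *
w=wrist();u=np.array([.494,-.8695]);n=np.array([.8695,.494])
B=lambda x,y,z:[round(float(v),1) for v in((lambda p:(p@u,p@n))(onz(w,(x,y),z)[:2]-[498.3,205]))]
for b in blobs(w["color"],"red",20):
    c,s=b[:2];print(c,s,"centre48",B(*c,48),"front edge",B(c[0],s[1]+s[3]-.5,48),"rear",B(c[0],s[1]-.5,48))
s=grab_frame("side")
for b in blobs(s["color"],"red",60):
    if 250<b[0][0]<380 and 200<b[0][1]<290: w2=w;w=s;print("side",b[0],b[1],"rear face on z34",B(*b[0],34));w=w2
x0,y0=255,70
cv2.imwrite("pics/end2.png",cv2.resize(w["color"][y0:y0+150,x0:x0+150],None,fx=4,fy=4,interpolation=2)[:,:,::-1])
E
```

```text
12.1167 [450.2 262.4 174.9] yaw y 28.2 tilt [-0.062  0.012 -0.998] w 0.006 F [-0.4 -0.7  0.9] q6 -0.04
r 74.9 theta 130.0
base -73.7 -13.5
[198.9, 84.0] [190, 73, 18, 23, 247] centre48 [-193.4, -138.7] front edge [-182.6, -140.1] rear [-204.0, -137.4]
[338.3, 140.0] [325, 136, 28, 9, 240] centre48 [-135.7, -0.6] front edge [-131.2, -0.7] rear [-140.1, -0.6]
side [324.4, 248.6] [317, 241, 16, 16, 221] rear face on z34 [-135.1, -0.0]
```

View pics/end2.png

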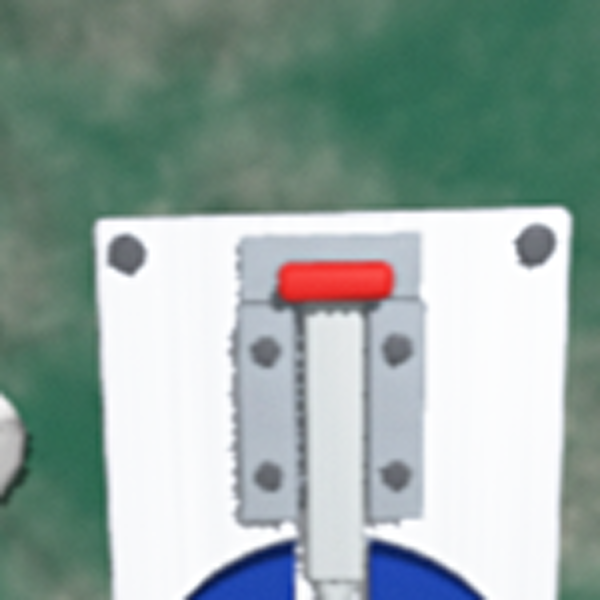

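The head's front edge sits on the guide's rear end: rear face at -140.1 mm, front at -131 mm. The bar lies in the channel and passes through the slot, about 2 mm off the slot's centre. The gripper is clear. Handing in.

```bash
python3 -c "
from rig import *
print(close_job())"
```

```text
the job is handed in; nothing more can be done
None
```

The turntable is locked and the job was handed in at about 12 s of the 54 s allowed; no verdict was reported. I pushed the red peg round clockwise about 126° with the fingers straddling it. Then I pushed the bar's head with closed fingers until it stopped hard, at about 50 N with no further movement, and backed the robot clear.

**Final checks:**
- **Bar:** the head's rear face was at x = -140.1 mm (home is -140). The side view gave -135 on its red centroid, agreeing only roughly. The head was 0.6 mm off the middle line and looked flush against the guide in the last picture.
- **Slot:** its centre was about 2 mm off the middle line, against the 7 mm allowed. I measured this before pushing the bar in and estimated it again from the peg at the end.
- **Loose parts:** I saw no contact with the gland, locknut or pen, but did not measure their positions again at the end.

**One disagreement:** a wrist measurement just after backing off, while the arm was still settling, put the head about 4 mm short of home. The settled view and the hard stop did not support it.

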